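Find the tub with the clamp collar and draw it forward

ROBOT

A 6-joint arm with a two-finger parallel gripper is mounted at the origin on the work surface. World frame = base frame: x ahead of the robot, y to its left, z up, the work surface at z = 0. Lengths are in m, angles in rad, forces in N, time in s.
With the tool pointing down it reaches from about 0.425 to 0.95 m from the base axis. Payload 3.5 kg.
Tool frame: the origin (TCP) lies at the very end of the fingers, on their centre line; the grasp point (between the pads) lies 19 mm behind it; z points along the fingers, y is the direction in which the jaws open and shut (so a half turn about z gives the same grasp; the last joint's range is limited). The gripper opens to 85 mm and grips with 20 to 120 N. Pads are 22 mm wide; open, the fingers measure 114 mm over their backs; the gripper's body (76 mm by 85 mm) begins 54 mm behind the grasp point. The pads swing forward as they close: fully open they stand 13 mm farther back than shut.
Start: joints at [0.957, 0.286, 1.577, -0, 1.279, -0.15], TCP at [0.302, 0.604, 0.231] pointing down, gripper open.
Joint ranges: [-2.77, 2.77], [-0.9, 2.22], [0.21, 2.48], [-1.53, 4.67], [0.24, 2.81], [-2.84, 2.84]. Speed limits (rad/s): [2.79, 2.79, 3.14, 3.14, 3.14, 3.14].

INTERFACE

Orientations are given as a unit quaternion [x, y, z, w].
In Python, from plant import ctrl, eyes, ticket gives the robot as it stands.
- The arm moves only by the tool send_rows, never from a script. Its arguments are lists of equal length, an entry for each row: "translation": the shift along the tool's x, y, z in units of 30 mm (1.0 is 30 mm), a list of three; "rotation": the turn, a rotation vector about the tool's x, y, z in units of 5 degrees (1.0 is 5 degrees), a list of three; "grip": the finger opening in mm, from 0 to 85.4. A call has 1 to 5 rows; each row shifts and turns the commanded pose from where the row before left it, along the tool's axes as they then stand; what a row does not reach is not made up. A row lasts 1/8 s, in which the tool goes at most 62.5 mm and 10.7 degrees, less where a joint would pass 70% of its speed; a pose out of reach is approached as far as the arm can. A call is refused whole if a number of a shift passes 1 or a number of a turn 1, either way. A call with a gripper value outside its range is refused whole. The fingers move at their own pace and stop on an object; "squeeze" is the grip in N (left out, the last holds). Time passes only in rows, so rows that do not move let the fingers close. It gives the time, the measured TCP pose, the force and the opening at its end, in the units of the state.
- ctrl.get_state(): the state, without advancing time (a new reading comes with each control period).
- eyes.read_camera(name): name is "side" or "top" or "wrist"; returns a dict with "image" (400x640x3 uint8, blue, green, red), "mtx" (3x3 intrinsics, pixels), "dist_coeffs" ([k1, k2, p1, p2, k3] as OpenCV has them; the pictures are not rectified), "xyz" and "orientation" of the camera in the world; the wrist camera has in their place "hand_eye" (4x4, takes a point from camera to tool coordinates, whose origin is the TCP and whose axes are the flange's). Camera axes: x right, y down, z forward; pixel columns grow to the right and rows downward; lengths in m; the calibration is good to about 2 mm. A picture is of the moment at which its call begins: read the wrist's pose just before it. There is no depth.
- ticket.sign_off(): hands the job in, once; it reports no verdict.
The state is a dict: "time": time; "qpos": joint angles; "dq": joint speeds; "joint_efforts": joint torques, N m; "eef_pos": TCP position; "tcp_rot": TCP orientation; "contact_force": force on the tool from outside, world axes, zero at the start; "wrist_torque": the same for the moment, N m; "opening": opening from 0.0 (shut) to 1.0 (fully open).
Only numpy, scipy, OpenCV 4.12 (cv2) and the standard library are available. Lean on these libraries where they do the work, as an engineer would, in place of code of your own. Each camera call takes 0.05 s, during which the arm holds its last target. There are 200 camera calls.

TASK

One of the three lidded tubs at the back of the bench holds the clamp collar, a metal ring with an ear; lift their lids one by one until you find it. Leave that lid standing well open and slide its tub forward along the bench until it stands wholly on the black mat, upright and with the collar still lying inside. Shut again any other tub you opened and leave the other two tubs standing in the row, and do not knock about the things around them.

Things in the scene. Friction and masses are not known exactly. Their poses are not given: they have to be found in the camera images.
- tub_a: One of three identical loose open-topped white plastic tubs standing in a row at the back, 100 (x) x 100 (y) x 60 mm high, walls and floor 4 mm, about 0.45 kg, 56 mm deep inside. Origin: centre of the underside; z up, +x away from the robot (the hinge side), -x towards the robot (the tab side). Closed lid's top face 66 mm above the origin. Turned by up to about 17 degrees from the robot axes. The tubs change places from one start to the next.
- lid_a (a joint): Grey plastic lid of tub_a, 104 x 104 x 6 mm, hinged along the tub's far (+x) top rim: the hinge axis lies along the tub's y, 50 mm beyond the tub's origin and 60 mm above it. 0 = shut, grows as the front rises, stop at 1.75 rad (just past upright). Light (60 g) with a little hinge friction (0.06 N m), so it stays at whatever angle it is left; it does not latch.
- tab_a (a point): Middle of the free end of lid a's lift tab: a plate 8 mm thick, 50 mm wide (along y) and about 28 mm long that rises outward at 45 degrees from the lid's front edge (towards the robot and up). With the lid shut this point is 71.5 mm in front (-x) of the tub's origin and 83.5 mm above it; the space under the tab is open, so it can be pried up from below or pinched. The point turns with the lid (its axes equal the tub's when shut).
- tub_b: One of three identical loose open-topped white plastic tubs standing in a row at the back, 100 (x) x 100 (y) x 60 mm high, walls and floor 4 mm, about 0.45 kg, 56 mm deep inside. Origin: centre of the underside; z up, +x away from the robot (the hinge side), -x towards the robot (the tab side). Closed lid's top face 66 mm above the origin. Turned by up to about 17 degrees from the robot axes. The tubs change places from one start to the next.
- lid_b (a joint): Grey plastic lid of tub_b, 104 x 104 x 6 mm, hinged along the tub's far (+x) top rim: the hinge axis lies along the tub's y, 50 mm beyond the tub's origin and 60 mm above it. 0 = shut, grows as the front rises, stop at 1.75 rad (just past upright). Light (60 g) with a little hinge friction (0.06 N m), so it stays at whatever angle it is left; it does not latch.
- tab_b (a point): Middle of the free end of lid b's lift tab: a plate 8 mm thick, 50 mm wide (along y) and about 28 mm long that rises outward at 45 degrees from the lid's front edge (towards the robot and up). With the lid shut this point is 71.5 mm in front (-x) of the tub's origin and 83.5 mm above it; the space under the tab is open, so it can be pried up from below or pinched. The point turns with the lid (its axes equal the tub's when shut).
- tub_c: One of three identical loose open-topped white plastic tubs standing in a row at the back, 100 (x) x 100 (y) x 60 mm high, walls and floor 4 mm, about 0.45 kg, 56 mm deep inside. Origin: centre of the underside; z up, +x away from the robot (the hinge side), -x towards the robot (the tab side). Closed lid's top face 66 mm above the origin. Turned by up to about 17 degrees from the robot axes. The tubs change places from one start to the next.
- lid_c (a joint): Grey plastic lid of tub_c, 104 x 104 x 6 mm, hinged along the tub's far (+x) top rim: the hinge axis lies along the tub's y, 50 mm beyond the tub's origin and 60 mm above it. 0 = shut, grows as the front rises, stop at 1.75 rad (just past upright). Light (60 g) with a little hinge friction (0.06 N m), so it stays at whatever angle it is left; it does not latch.
- tab_c (a point): Middle of the free end of lid c's lift tab: a plate 8 mm thick, 50 mm wide (along y) and about 28 mm long that rises outward at 45 degrees from the lid's front edge (towards the robot and up). With the lid shut this point is 71.5 mm in front (-x) of the tub's origin and 83.5 mm above it; the space under the tab is open, so it can be pried up from below or pinched. The point turns with the lid (its axes equal the tub's when shut).
- collar: The wanted part: loose aluminium clamp collar, a ring 40 mm outside, 24 mm bore, 16 mm high, with one 12 mm wide ear sticking out to 32 mm from the centre, 60 g. Origin: centre of its underside. It lies flat on the floor of one tub, its centre 8 to 18 mm from the middle towards the hinge. The other two tubs hold one other part each, of the same metal and height: a solid disc 40 mm across with no hole, and a plain 28 x 42 mm block.
- mat: Flat black rubber service mat on the bench between the robot and the row, 160 (x) x 320 (y) mm, about 1 mm thick, fixed; a tub slides onto it without a step. Origin: its centre at bench level, x and y along its edges.
- vial_l: Bystander, leave alone: small amber glass jar with black cap, 24 mm wide, 60 mm high, in the gap between two tubs, towards the back. Origin: underside centre.
- vial_r: Bystander, leave alone: small amber glass jar with black cap, 24 mm wide, 60 mm high, in the other gap between tubs, towards the back. Origin: underside centre.
- beaker: Bystander, leave alone: open glass beaker, 66 mm wide, 85 mm high, at the left. Origin: underside centre.
- wash_bottle: Bystander, leave alone: white plastic bottle, 64 mm wide, 150 mm high, at the left. Origin: underside centre.
- dish: Bystander, leave alone: shallow white ceramic dish, 90 mm wide, 16 mm high, at the right. Origin: underside centre.
- driver: Bystander, leave alone: screwdriver lying on the bench at the right; about 200 mm long. Origin: underside centre.

How it is judged:
By the outcome, as a careful person would: the job done as asked, in the order asked, and still so for the second after the job is handed in, with the robot touching nothing.
It also fails if it takes over 72 s, if anything falls off the work surface, if the arm or the gripper's body presses on something with over 40 N, if the wrist force passes 120 N, or if a joint passes its speed limit or range.

## Working session

There is one attempt and no reset: what is moved stays moved. The work goes in short steps, Python scripts to look and compute and a tool call to move; the robot and the scene stay as the last step left them, time stands still between calls to the robot, and variables do not carry over. Pictures are saved under pics/ and viewed, about 8 in all and at most 12, crops included, and the job is handed in when it is done.

Besides the shell and the picture viewer there is one more tool, called after "Emit:" as a command line: name --argument value ..., lists and objects as JSON in quotes. send_rows: Moves the arm, as the interface text tells. Its arguments: {"type":"object","properties":{"translation":{"type":"array"},"rotation":{"type":"array"},"grip":{"type":"array"},"squeeze":{"type":"number"}},"required":["translation","rotation","grip"]}

```bash
mkdir -p pics; ls; python3 - <<'E'
from plant import ctrl, eyes
import cv2
s=ctrl.get_state();print(s)
for n in("top","side"):
    c=eyes.read_camera(n);cv2.imwrite(f"pics/{n}0.png",c["image"]);print(n,c["mtx"],c["dist_coeffs"],c["xyz"],c["orientation"])
E
```

```text
pics
{'time': 0.0, 'qpos': array([ 9.57010453e-01,  2.87199411e-01,  1.57818484e+00, -4.23212808e-06,
        1.27859081e+00, -1.50006170e-01]), 'dq': array([ 0.00100074, -0.00184903, -0.0002603 , -0.0008799 ,  0.0006891 ,
       -0.00045291]), 'joint_efforts': array([-1.03804326e-03, -4.05985236e+01, -2.92622226e+01, -1.59916167e-04,
        5.83714034e-03,  3.64060526e-06]), 'eef_pos': array([0.3015435 , 0.60316495, 0.22992043]), 'tcp_rot': array([ 2.29816442e-01,  9.73233263e-01, -1.10614391e-03, -4.42058753e-04]), 'contact_force': array([0.59368472, 0.84180349, 0.40512214]), 'wrist_torque': array([ 0.11309334, -0.04945413,  0.02076303]), 'opening': 0.9997080064407912}
top [[500.50296266   0.         324.25059063]
 [  0.         500.50296266 195.43897089]
 [  0.           0.           1.        ]] [0.01450285 0.         0.         0.         0.        ] [0.40929375 0.0090878  1.28601033] [-0.69549747  0.71452193 -0.0493538   0.05749684]
side [[453.04752445   0.         319.68499671]
 [  0.         453.04752445 200.0167529 ]
 [  0.           0.           1.        ]] [-0.07865124  0.          0.          0.          0.        ] [0.51789641 0.80697289 0.81056439] [-0.03508881  0.91783669 -0.39519514  0.01286044]
```

View pics/top0.png

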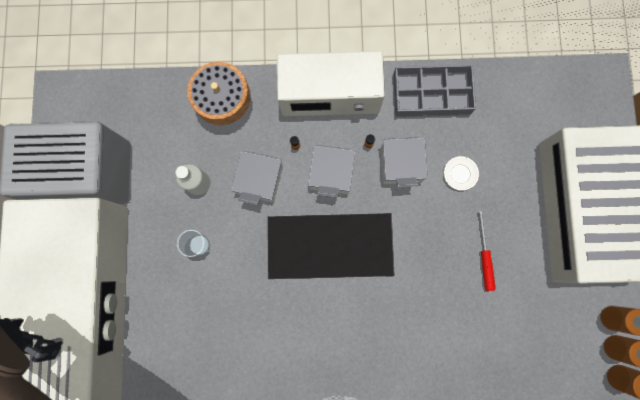

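View pics/side0.png

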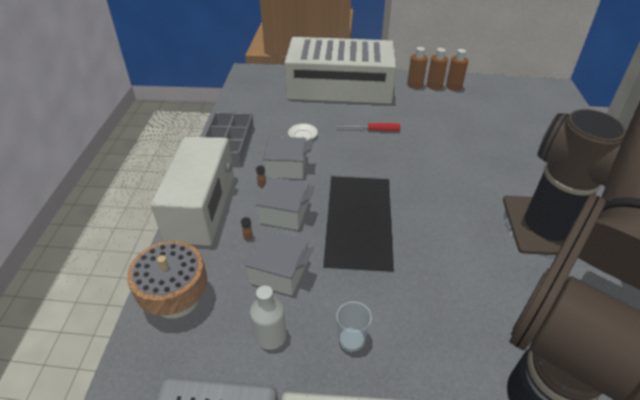

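Top: lids at (257,175), (331,171) and (404,162), mat at (331,245), vials at (295,143) and (370,142). Side: all the lids are shut.

```bash
cat > h.py <<'E'
import numpy as np, cv2
from scipy.spatial.transform import Rotation as R
from plant import ctrl, eyes
def cam(n):
    s=ctrl.get_state(); c=eyes.read_camera(n)
    if n=="wrist":
        T=np.eye(4);T[:3,:3]=R.from_quat(s["tcp_rot"]).as_matrix();T[:3,3]=s["eef_pos"]
        M=T@np.array(c["hand_eye"])
    else:
        M=np.eye(4);M[:3,:3]=R.from_quat(c["orientation"]).as_matrix();M[:3,3]=c["xyz"]
    c["M"]=M; return c
def ray(c,px,z):
    p=cv2.undistortPoints(np.array(px,float).reshape(-1,1,2),np.array(c["mtx"]),np.array(c["dist_coeffs"])).reshape(-1,2)
    d=np.c_[p,np.ones(len(p))]@c["M"][:3,:3].T; o=c["M"][:3,3]
    return o+d*((z-o[2])/d[:,2])[:,None]
def proj(c,P):
    Mi=np.linalg.inv(c["M"]); r=cv2.Rodrigues(Mi[:3,:3])[0]
    return cv2.projectPoints(np.array(P,float).reshape(-1,1,3),r,Mi[:3,3],np.array(c["mtx"]),np.array(c["dist_coeffs"]))[0].reshape(-1,2)
def tool(s=None):
    s=s or ctrl.get_state()
    return R.from_quat(s["tcp_rot"]).as_matrix(),np.array(s["eef_pos"])
E
python3 - <<'E'
from h import *
c=cam("top");im=c["image"]
hsv=cv2.cvtColor(im,cv2.COLOR_BGR2HSV)
for p in((257,172),(331,165),(404,160),(215,220),(300,190),(252,198),(370,180)):print(p,im[p[1],p[0]],hsv[p[1],p[0]])
m=(im.max(2)<40).astype(np.uint8);m[:200]=0;m[300:]=0;m[:,:200]=0;m[:,450:]=0
k=max(cv2.findContours(m,0,2)[0],key=cv2.contourArea)
r=cv2.boxPoints(cv2.minAreaRect(k));print("mat",ray(c,r,0).round(4))
for p in((295,140),(370,139)):print("vial cap",ray(c,[p],.06).round(3))
d=im.astype(int); m=((d[:,:,0]-d[:,:,1])>=8)&(im.max(2)>60);m=m.astype(np.uint8)*255
cv2.imwrite("pics/m.png",cv2.resize(np.hstack([im[110:230,220:450],cv2.cvtColor(m,8)[110:230,220:450]]),None,fx=1.7,fy=1.7))
cv2.imwrite("pics/crop.png",cv2.resize(im[120:220,220:440],None,fx=3.6,fy=3.6,interpolation=2))
E
```

```text
(257, 172) [161 154 154] [120  11 161]
(331, 165) [164 158 158] [120   9 164]
(404, 160) [164 158 157] [116  11 164]
(215, 220) [147 145 144] [110   5 147]
(300, 190) [151 149 148] [110   5 151]
(252, 198) [126 120 121] [125  12 126]
(370, 180) [147 145 143] [105   7 147]Traceback (most recent call last):
  File "<stdin>", line 6, in <module>
ValueError: max() iterable argument is empty
```

```bash
cat > lids.py <<'E'
from h import *
def lids(c,z=.066):
    im=c["image"];d=cv2.GaussianBlur(im,(3,3),0).astype(float); m=((d[:,:,0]-d[:,:,1])>=4.5)&(im.max(2)>138)
    m=m.astype(np.uint8);m[:125]=0;m[225:]=0;m[:,:220]=0;m[:,440:]=0
    m=cv2.morphologyEx(m,cv2.MORPH_OPEN,np.ones((5,5)))
    out=[]
    for k in cv2.findContours(m,0,1)[0]:
        if cv2.contourArea(k)<600: continue
        P=ray(c,k.reshape(-1,2),z)[:,:2]
        (ct,sz,a)=cv2.minAreaRect(P.astype(np.float32)*1000)
        a=(a+45)%90-45
        out.append((np.array(ct)/1000,np.array(sz),a,len(k)))
    return m,out
E
python3 - <<'E'
from lids import *
c=cam("top");im=c["image"]
m=(im.max(2)<75).astype(np.uint8);m[:200]=0;m[300:]=0;m[:,:200]=0;m[:,450:]=0
k=max(cv2.findContours(m,0,2)[0],key=cv2.contourArea)
r=cv2.boxPoints(cv2.minAreaRect(k));print("mat",ray(c,r,0).round(4))
for p in((295,140),(370,139)):print("vial cap",ray(c,[p],.06).round(3))
m,o=lids(c)
for q in o:print(q)
cv2.imwrite("pics/m.png",cv2.resize(np.hstack([im[120:220,225:435],cv2.cvtColor(m*255,8)[120:220,225:435]]),None,fx=1.9,fy=1.9))
E
```

```text
mat [[ 0.5554  0.1724  0.    ]
 [ 0.5551 -0.1507  0.    ]
 [ 0.396  -0.1475  0.    ]
 [ 0.3958  0.1695  0.    ]]
vial cap [[0.74  0.091 0.06 ]]
vial cap [[ 0.737 -0.098  0.06 ]]
(array([0.65411353, 0.18994479]), array([103.01120758, 102.86447144]), -13.644401550292969, 152)
(array([0.66675226, 0.00142353]), array([103.40935516, 103.11831665]), -10.161354064941406, 154)
(array([ 0.68474658, -0.18220326]), array([101.13976288, 101.9838028 ]), -0.35943603515625, 153)
```

View pics/m.png

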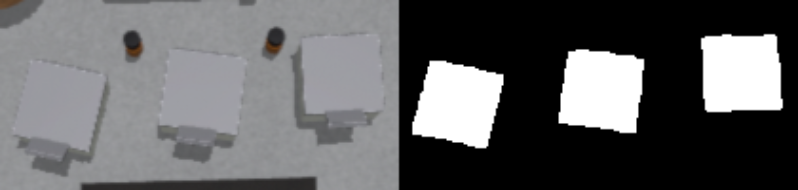

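Mask gives clean 103 mm squares (expected 104), so the lid poses are good. I'll start with the left tub and pinch its tab across the width with the tool vertical.

```bash
cat > plan.py <<'E'
from h import *
TUB={"L":(.6541,.1899,-13.64),"M":(.6668,.0014,-10.16),"R":(.6847,-.1822,-.36)}
def plan(tub,x,y,z,pitch=0,verbose=1):
    """target in tub coords (m); pitch deg about tub y, + = tool tips back with a lid. prints shift (units) and turn (units)"""
    X,Y,a=TUB[tub]; Rz=R.from_euler("z",a,degrees=True)
    p=Rz.apply([x,y,0])+[X,Y,z]
    Rt=(Rz*R.from_euler("y",pitch,degrees=True)*R.from_matrix(np.array([[-1,0,0],[0,1,0],[0,0,-1.]]))).as_matrix()
    Rc,pc=tool()
    t=Rc.T@(p-pc)/.03; w=R.from_matrix(Rc.T@Rt).as_rotvec(degrees=True)/5
    print(tub,"target",p.round(4),"shift",t.round(2),"turn",w.round(2)); 
def st():
    s=ctrl.get_state();Rc,pc=tool(s);print(round(s["time"],2),"pos",pc.round(4),"q",np.round(s["qpos"],2),"F",np.round(s["contact_force"],1),"open",round(s["opening"],3))
E
python3 - <<'E'
from plan import *
plan("L",-.068,0,.20);plan("L",-.068,0,.057)
for n in["wrist"]:print(cam(n)["hand_eye"])
E
```

```text
L target [0.588  0.2059 0.2   ] shift [-14.46  -7.58   1.02] turn [-0.02 -0.01 -2.59]
L target [0.588  0.2059 0.057 ] shift [-14.46  -7.57   5.79] turn [-0.02 -0.01 -2.59]
[[ 4.25538022e-04 -9.50979600e-01 -3.09253325e-01  7.99766941e-02]
 [ 9.99998633e-01 -8.93621352e-05  1.65081170e-03  6.45380173e-04]
 [-1.59752379e-03 -3.09253605e-01  9.50978262e-01 -1.42669089e-01]
 [ 0.00000000e+00  0.00000000e+00  0.00000000e+00  1.00000000e+00]]
```

Emit:
send_rows --translation '[[-0.964, -0.505, 0.068], [-0.964, -0.505, 0.068], [-0.964, -0.505, 0.068], [-0.964, -0.505, 0.068], [-0.964, -0.505, 0.068]]' --rotation '[[0, 0, 0], [0, 0, 0], [0, 0, 0], [0, 0, 0], [0, 0, 0]]' --grip '[80, 80, 80, 80, 80]' --squeeze 20

```text
time: 0.88
eef_pos: [0.3978, 0.4703, 0.2209]
tcp_rot: [0.23, 0.973, -0.0, -0.0]
contact_force: [1.0, 0.6, -0.0]
opening: 0.938
```

Emit:
send_rows --translation '[[-0.964, -0.505, 0.068], [-0.964, -0.505, 0.068], [-0.964, -0.505, 0.068], [-0.964, -0.505, 0.068], [-0.964, -0.505, 0.068]]' --rotation '[[0, 0, 0], [0, 0, 0], [0, 0, 0], [0, 0, 0], [0, 0, 0]]' --grip '[80, 80, 80, 80, 80]'

```text
time: 1.5
eef_pos: [0.4933, 0.3379, 0.2108]
tcp_rot: [0.23, 0.973, -0.0, -0.0]
contact_force: [-0.5, -0.3, -0.4]
opening: 0.94
```

Emit:
send_rows --translation '[[-0.964, -0.505, 0.068], [-0.964, -0.505, 0.068], [-0.964, -0.505, 0.068], [-0.964, -0.505, 0.068], [-0.964, -0.505, 0.068]]' --rotation '[[0, 0, 0], [0, 0, 0], [0, 0, -0.86], [0, 0, -0.86], [0, 0, -0.86]]' --grip '[80, 80, 80, 80, 80]'

```text
time: 2.12
eef_pos: [0.5944, 0.2101, 0.2006]
tcp_rot: [0.118, 0.993, -0.0, -0.0]
contact_force: [0.4, 0.6, 0.7]
opening: 0.933
```

```bash
python3 - <<'E'
from plan import *
st();plan("L",-.068,0,.057)
c=cam("wrist");cv2.imwrite("pics/w1.png",c["image"])
X,Y,a=TUB["L"];Rz=R.from_euler("z",a,degrees=True)
print(proj(c,[Rz.apply(p)+[X,Y,0] for p in([-.0715,.025,.0835],[-.0715,-.025,.0835],[-.052,.052,.066],[.052,.052,.066],[.052,-.052,.066])]).round(0))
E
```

```text
2.12 pos [0.5944 0.2101 0.2006] q [ 0.18  0.22  1.72  0.    1.21 -1.16] F [0.4 0.6 0.7] open 0.933
L target [0.588  0.2059 0.057 ] shift [ 0.17 -0.18  4.79] turn [-0.   -0.    0.02]
[[340. 186.]
 [279. 186.]
 [369. 202.]
 [364. 304.]
 [257. 304.]]
```

View pics/w1.png

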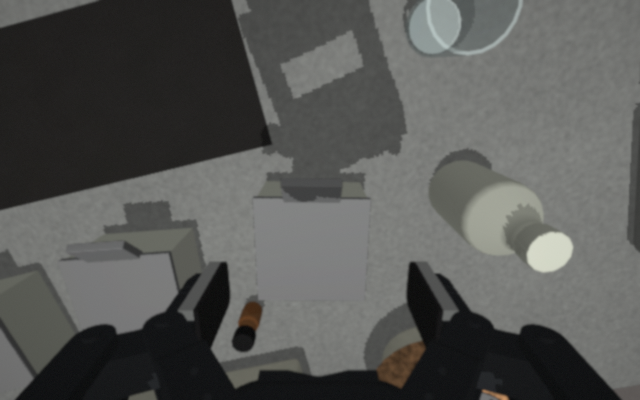

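The wrist view shows the lid at (257–370, 199–302), within 3 px of the prediction. Descending on the tab.

Emit:
send_rows --translation '[[0.17, -0.18, 0.8], [0, 0, 1], [0, 0, 1], [0, 0, 1], [0, 0, 0.99]]' --rotation '[[0, 0, 0], [0, 0, 0], [0, 0, 0], [0, 0, 0], [0, 0, 0]]' --grip '[80, 80, 80, 80, 80]'

```text
time: 2.8
eef_pos: [0.5875, 0.2071, 0.0561]
tcp_rot: [0.119, 0.993, 0.0, 0.0]
contact_force: [0.3, -0.7, -0.1]
opening: 0.935
```

Emit:
send_rows --translation '[[0, 0, 0], [0, 0, 0], [0, 0, 0], [0, 0, 0], [0, 0, 0]]' --rotation '[[0, 0, 0], [0, 0, 0], [0, 0, 0], [0, 0, 0], [0, 0, 0]]' --grip '[45, 45, 45, 45, 45]'

```text
time: 3.42
eef_pos: [0.5879, 0.207, 0.0577]
tcp_rot: [0.119, 0.993, 0.0, 0.0]
contact_force: [-1.6, -0.7, 0.9]
opening: 0.579
```

```bash
python3 - <<'E'
from plan import *
st();plan("L",-.068,0,.057)
# arc: TCP rel hinge, 5deg row, in tool axes
Rt=np.array([[-1,0,0],[0,1,0],[0,0,-1.]])
v=np.array([-.118,0,-.003]);d=R.from_euler("y",5,degrees=True).apply(v)-v
print("row shift",(Rt.T@d/.03).round(3), d, "turn sign", R.from_matrix(Rt.T@R.from_euler("y",5,degrees=True).as_matrix()@Rt).as_rotvec(degrees=True)/5)
E
```

```text
3.42 pos [0.5879 0.207  0.0577] q [ 0.18  0.37  1.82 -0.    0.96 -1.16] F [-1.6 -0.7  0.9] open 0.579
L target [0.588  0.2059 0.057 ] shift [-0.01 -0.03  0.02] turn [ 0.    0.01 -0.01]
row shift [-0.006  0.    -0.343] [0.00018756 0.         0.01029579] turn sign [0. 1. 0.]
```

Emit:
send_rows --translation '[[-0.006, 0, -0.343], [-0.006, 0, -0.343], [-0.006, 0, -0.343], [-0.006, 0, -0.343], [-0.006, 0, -0.343]]' --rotation '[[0, 1, 0], [0, 1, 0], [0, 1, 0], [0, 1, 0], [0, 1, 0]]' --grip '[45, 45, 45, 45, 45]'

```text
time: 4.05
eef_pos: [0.597, 0.2049, 0.1078]
tcp_rot: [0.116, 0.969, 0.026, -0.216]
contact_force: [-2.2, -1.0, -1.3]
opening: 0.578
```

Emit:
send_rows --translation '[[-0.006, 0, -0.343], [-0.006, 0, -0.343], [-0.006, 0, -0.343], [-0.006, 0, -0.343], [-0.006, 0, -0.343]]' --rotation '[[0, 1, 0], [0, 1, 0], [0, 1, 0], [0, 1, 0], [0, 1, 0]]' --grip '[45, 45, 45, 45, 45]'

```text
time: 4.68
eef_pos: [0.6267, 0.1979, 0.1483]
tcp_rot: [0.107, 0.9, 0.051, -0.42]
contact_force: [-1.5, 0.6, -3.0]
opening: 0.578
```

```bash
python3 - <<'E'
from plan import *
st();plan("L",-.068,0,.057)
c=cam("side");cv2.imwrite("pics/s2.png",c["image"][100:350,150:550])
E
```

```text
4.67 pos [0.6267 0.1979 0.1483] q [ 0.06  0.76  1.23  0.25  1.99 -1.27] F [-1.5  0.6 -3. ] open 0.578
L target [0.588  0.2059 0.057 ] shift [-1.49 -0.05  2.96] turn [  0.02 -10.02   0.  ]
```

View pics/s2.png

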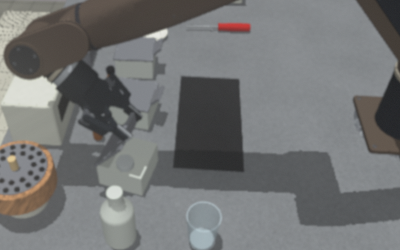

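The left lid is at about 50°. A round part shows inside at crop (125,160), and I'll check it numerically for a hole or ear.

```bash
python3 - <<'E'
from plan import *
im=cv2.imread("pics/s2.png",0)
for r in range(150,174): print(r,im[r,108:150])
E
```

```text
150 [ 81  82  83  82  82  81  82  85  93  96  98 102 115 127 135 140 140 140
 141 141 141 140 141 141 141 142 141 141 141 141 141 141 140 142 141 141
 141 140 141 141 141 141]
151 [ 81  86  88  85  82  82  84  88  93  98 101 111 122 134 140 141 141 141
 141 141 141 141 140 140 141 141 141 140 141 140 142 140 141 141 141 141
 141 141 140 140 140 141]
152 [ 86  92  91  88  85  86  89  90  97 107 117 127 136 139 141 142 142 141
 141 141 141 142 140 141 141 142 142 140 141 140 142 141 141 141 141 141
 142 141 141 141 141 141]
153 [ 95  97  93  88  88  89  92  98 108 122 133 137 140 141 140 140 140 140
 140 140 140 140 142 141 141 141 140 140 141 141 140 141 142 139 140 140
 141 142 140 140 140 141]
154 [ 97  98  93  89  90  94 101 111 124 134 140 141 138 137 137 137 135 135
 135 136 136 138 140 141 142 141 142 141 141 141 141 141 141 140 141 141
 141 140 141 142 141 141]
155 [ 95  94  93  93  96 101 111 124 134 139 140 137 135 132 132 132 131 131
 130 130 132 133 136 139 141 142 141 142 141 141 140 142 141 140 142 142
 141 141 142 141 141 140]
156 [ 92  92  95 101 106 111 121 133 138 141
[... 2423 characters left out ...]
 [142 141 141 142 142 142 144 142 142 141 139 134 132 130 131 133 133 133
 131 131 130 130 131 135 139 142 142 142 142 142 142 142 142 148 167 190
 191 165 135 122 119 119]
171 [141 142 141 141 142 142 143 141 143 142 140 139 134 133 134 134 134 134
 134 134 132 135 136 138 141 141 142 143 143 142 142 142 143 155 181 194
 180 149 126 120 119 120]
172 [142 141 141 141 141 142 142 141 141 142 141 141 139 138 138 139 139 140
 138 138 139 140 142 143 142 142 143 142 143 142 141 142 148 167 190 191
 165 135 122 120 120 120]
173 [142 141 143 142 142 141 141 142 141 142 142 142 141 141 142 142 142 142
 142 142 146 152 156 154 150 145 143 142 141 143 141 144 155 180 194 180
 149 126 120 120 120 120]
```

Uniform grey with no hole and no ear, so the left tub holds the disc. Shutting it by running the arc backwards.

Emit:
send_rows --translation '[[-0.024, 0, 0.342], [-0.024, 0, 0.342], [-0.024, 0, 0.342], [-0.024, 0, 0.342], [-0.024, 0, 0.342]]' --rotation '[[0, -1, 0], [0, -1, 0], [0, -1, 0], [0, -1, 0], [0, -1, 0]]' --grip '[45, 45, 45, 45, 45]'

```text
time: 5.35
eef_pos: [0.5972, 0.2044, 0.1074]
tcp_rot: [0.116, 0.97, 0.025, -0.212]
contact_force: [-1.3, -0.8, -0.3]
opening: 0.573
```

Emit:
send_rows --translation '[[-0.024, 0, 0.342], [-0.024, 0, 0.342], [-0.024, 0, 0.342], [-0.024, 0, 0.342], [-0.024, 0, 0.342]]' --rotation '[[0, -1, 0], [0, -1, 0], [0, -1, 0], [0, -1, 0], [0, -1, 0]]' --grip '[45, 45, 45, 45, 45]'

```text
time: 5.98
eef_pos: [0.5874, 0.2069, 0.0575]
tcp_rot: [0.119, 0.993, -0.0, 0.002]
contact_force: [-1.4, -1.7, 2.4]
opening: 0.582
```

Emit:
send_rows --translation '[[0, 0, 0.03], [0, 0, 0], [0, 0, 0], [0, 0, 0], [0, 0, 0]]' --rotation '[[0, 0, 0], [0, 0, 0], [0, 0, 0], [0, 0, 0], [0, 0, 0]]' --grip '[45, 45, 80, 80, 80]'

```text
time: 6.6
eef_pos: [0.5881, 0.207, 0.056]
tcp_rot: [0.119, 0.993, 0.0, 0.0]
contact_force: [0.5, -0.4, 0.4]
opening: 0.938
```

Emit:
send_rows --translation '[[0, 0, -1], [0, 0, -1], [0, 0, -1], [0, 0, -1], [0, 0, 0]]' --rotation '[[0, 0, 0], [0, 0, 0], [0, 0, 0], [0, 0, 0], [0, 0, 0]]' --grip '[80, 80, 80, 80, 80]'

```text
time: 7.22
eef_pos: [0.5898, 0.2074, 0.1794]
tcp_rot: [0.119, 0.993, 0.001, 0.003]
contact_force: [-0.3, 0.4, -0.1]
opening: 0.936
```

```bash
python3 - <<'E'
from plan import *
st();plan("L",-.068,0,.057);plan("M",-.068,0,.18)
c=cam("wrist");cv2.imwrite("pics/w3.png",c["image"])
X,Y,a=TUB["L"];Rz=R.from_euler("z",a,degrees=True)
q=proj(c,[Rz.apply(p)+[X,Y,0] for p in([-.052,.052,.066],[.052,.052,.066],[.052,-.052,.066],[-.052,-.052,.066])])
im=c["image"].copy()
for p in q: cv2.circle(im,tuple(int(v) for v in p),3,(0,0,255),1)
cv2.imwrite("pics/w3.png",im)
E
```

```text
7.22 pos [0.5898 0.2074 0.1794] q [ 0.18  0.22  1.75  0.    1.16 -1.16] F [-0.3  0.4 -0.1] open 0.936
L target [0.588  0.2059 0.057 ] shift [ 0.07 -0.07  4.08] turn [ 0.03  0.07 -0.01]
M target [0.5999 0.0134 0.18  ] shift [-1.85 -6.2  -0.03] turn [ 0.03  0.07 -0.7 ]
```

View pics/w3.png

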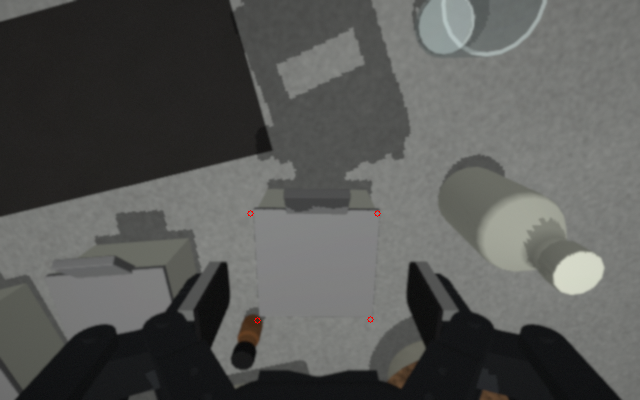

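The left lid is shut and in its predicted place. Now the middle tub.

Emit:
send_rows --translation '[[-0.264, -0.886, 0], [-0.264, -0.886, 0], [-0.264, -0.886, 0], [-0.264, -0.886, 0], [-0.264, -0.886, 0]]' --rotation '[[0, 0, 0], [0, 0, 0], [0, 0, 0], [0, 0, 0], [0, 0, 0]]' --grip '[80, 80, 80, 80, 80]'

```text
time: 7.9
eef_pos: [0.5936, 0.0676, 0.1735]
tcp_rot: [0.119, 0.993, -0.0, -0.002]
contact_force: [0.3, 0.5, -1.1]
opening: 0.938
```

Emit:
send_rows --translation '[[-0.264, -0.886, 0], [-0.264, -0.886, 0], [0, 0, 0], [0, 0, 0]]' --rotation '[[0, 0, 0], [0, 0, -0.7], [0, 0, 0], [0, 0, 0]]' --grip '[80, 80, 80, 80]'

```text
time: 8.4
eef_pos: [0.5969, 0.0136, 0.1746]
tcp_rot: [0.089, 0.996, 0.0, -0.001]
contact_force: [0.1, 0.1, -0.9]
opening: 0.939
```

```bash
python3 - <<'E'
from plan import *
st();plan("M",-.068,0,.056)
E
```

```text
8.4 pos [0.5969 0.0136 0.1746] q [-0.15  0.17  1.82  0.    1.15 -1.54] F [ 0.1  0.1 -0.9] open 0.939
M target [0.5999 0.0134 0.056 ] shift [-0.11  0.01  3.95] turn [ 0.   -0.03 -0.01]
```

Emit:
send_rows --translation '[[-0.09, 0.01, 0.95], [0, 0, 1], [0, 0, 1], [0, 0, 1], [0, 0, 0]]' --rotation '[[0, 0, 0], [0, 0, 0], [0, 0, 0], [0, 0, 0], [0, 0, 0]]' --grip '[80, 80, 80, 80, 80]'

```text
time: 9.02
eef_pos: [0.5975, 0.0144, 0.0542]
tcp_rot: [0.088, 0.996, 0.0, -0.004]
contact_force: [-0.1, 0.0, 0.4]
opening: 0.936
```

Emit:
send_rows --translation '[[0, 0, 0], [0, 0, 0], [0, 0, 0], [0, 0, 0], [0, 0, 0]]' --rotation '[[0, 0, 0], [0, 0, 0], [0, 0, 0], [0, 0, 0], [0, 0, 0]]' --grip '[45, 45, 45, 45, 45]'

```text
time: 9.65
eef_pos: [0.6015, 0.0131, 0.0596]
tcp_rot: [0.089, 0.996, 0.0, 0.001]
contact_force: [-1.5, 2.1, 6.5]
opening: 0.574
```

Emit:
send_rows --translation '[[-0.006, 0, -0.343], [-0.006, 0, -0.343], [-0.006, 0, -0.343], [-0.006, 0, -0.343], [-0.006, 0, -0.343]]' --rotation '[[0, 1, 0], [0, 1, 0], [0, 1, 0], [0, 1, 0], [0, 1, 0]]' --grip '[45, 45, 45, 45, 45]'

```text
time: 10.28
eef_pos: [0.6101, 0.0113, 0.1077]
tcp_rot: [0.086, 0.972, 0.019, -0.216]
contact_force: [1.1, -0.0, -2.6]
opening: 0.576
```

Emit:
send_rows --translation '[[-0.006, 0, -0.343], [-0.006, 0, -0.343], [-0.006, 0, -0.343], [-0.006, 0, -0.343], [-0.006, 0, -0.343]]' --rotation '[[0, 1, 0], [0, 1, 0], [0, 1, 0], [0, 1, 0], [0, 1, 0]]' --grip '[45, 45, 45, 45, 45]'

```text
time: 10.9
eef_pos: [0.6395, 0.0057, 0.1478]
tcp_rot: [0.081, 0.902, 0.037, -0.422]
contact_force: [0.0, 0.2, -3.0]
opening: 0.581
```

```bash
python3 - <<'E'
from plan import *
st()
c=cam("side");p=proj(c,[[.667,.0014,.03]])[0].astype(int);print(p)
im=c["image"];cv2.imwrite("pics/s4.png",cv2.resize(im[p[1]-60:p[1]+60,p[0]-80:p[0]+80],None,fx=4,fy=4,interpolation=2))
E
```

```text
10.9 pos [0.6395 0.0057 0.1478] q [-0.16  0.77  1.22  0.02  2.03 -1.55] F [ 0.   0.2 -3. ] open 0.581
[282 202]
```

View pics/s4.png

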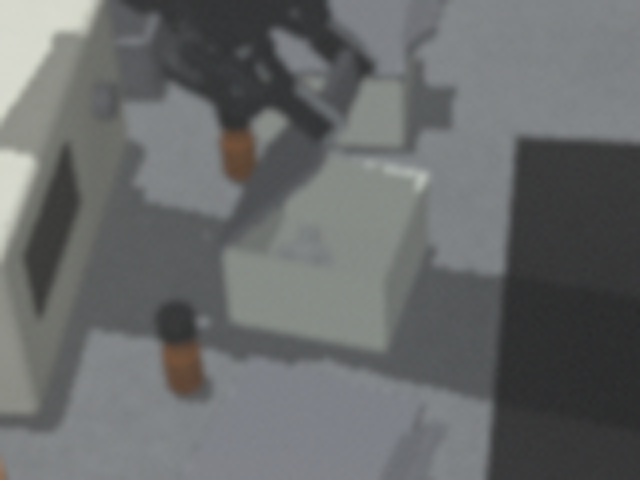

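```bash
python3 - <<'E'
from plan import *
c=cam("side");im=c["image"][195:225,265:312].astype(float)
im=np.mean([cam("side")["image"][195:225,262:312].astype(float) for _ in range(4)],0).mean(2)
v=np.clip((im-95)*255/60,0,255).astype(np.uint8);a=cv2.resize(v,None,fx=14,fy=14,interpolation=2)
cv2.imwrite("pics/s5.png",a[:,:790])
E
```

```text
(no output)
```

View pics/s5.png

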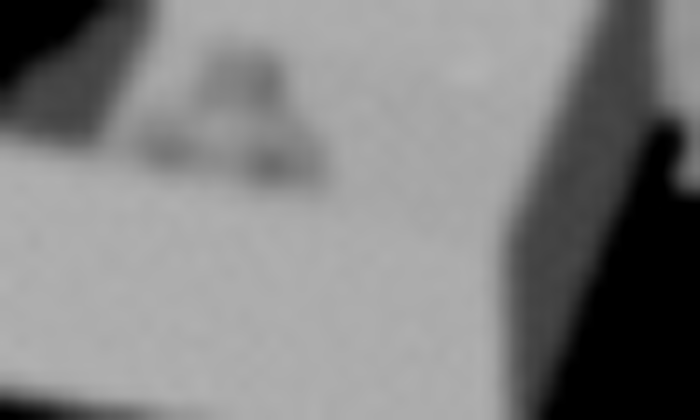

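Enhanced view: a ring arc (165–280, 150) around a bright bore, with an ear at (240,75) pointing away. This is the collar, in the middle tub. I'll release sideways off the tab and then push the lid further open.

Emit:
send_rows --translation '[[0, 0, 0], [0, 0, 0], [0, 0, 0], [0.7, 0, 0], [1, 0, 0]]' --rotation '[[0, 0, 0], [0, 0, 0], [0, 0, 0], [0, 0, 0], [0, 0, 0]]' --grip '[80, 80, 80, 80, 80]'

```text
time: 11.82
eef_pos: [0.6066, 0.0117, 0.1879]
tcp_rot: [0.08, 0.902, 0.038, -0.422]
contact_force: [-0.4, 0.6, -0.3]
opening: 0.937
```

Emit:
send_rows --translation '[[1, 0, 0], [0, 0, 0], [0, 0, 0], [0, 0, 0], [0, 0, 0]]' --rotation '[[0, 0, 0], [0, -1, 0], [0, -1, 0], [0, -1, 0], [0, -1, 0]]' --grip '[80, 80, 40, 0, 0]'

```text
time: 12.45
eef_pos: [0.5884, 0.0151, 0.2118]
tcp_rot: [0.086, 0.963, 0.023, -0.256]
contact_force: [0.1, -0.6, -0.5]
opening: 0.302
```

Emit:
send_rows --translation '[[0, 0, 0], [0, 0, 0], [0, 0, 0], [0, 0, 0], [0, 0, 0]]' --rotation '[[0, -1, 0], [0, -1, 0], [0, -1, 0], [0, -1, 0], [0, -1, 0]]' --grip '[0, 0, 0, 0, 0]'

```text
time: 13.08
eef_pos: [0.5883, 0.0151, 0.2119]
tcp_rot: [0.089, 0.995, 0.004, -0.042]
contact_force: [0.3, 0.2, 0.4]
opening: 0.002
```

Emit:
send_rows --translation '[[0, 0, 0], [0, 0, 0]]' --rotation '[[0, -1, 0], [0, 0, 0]]' --grip '[0, 0]'

```text
time: 13.32
eef_pos: [0.5874, 0.0154, 0.2119]
tcp_rot: [0.089, 0.996, 0.0, -0.0]
contact_force: [1.0, -0.4, -0.5]
opening: -0.0
```

```bash
python3 - <<'E'
from plan import *
st();plan("M",-.055,0,.13);plan("M",.044,0,.13)
c=cam("wrist");cv2.imwrite("pics/w6.png",c["image"])
E
```

```text
13.32 pos [0.5874 0.0154 0.2119] q [-0.15  0.11  1.82  0.    1.21 -1.54] F [ 1.  -0.4 -0.5] open -0.0
M target [0.6127 0.0111 0.13  ] shift [-0.86  0.01  2.73] turn [ 0. -0.  0.]
M target [ 0.7101 -0.0064  0.13  ] shift [-4.16  0.01  2.73] turn [ 0. -0.  0.]
```

View pics/w6.png

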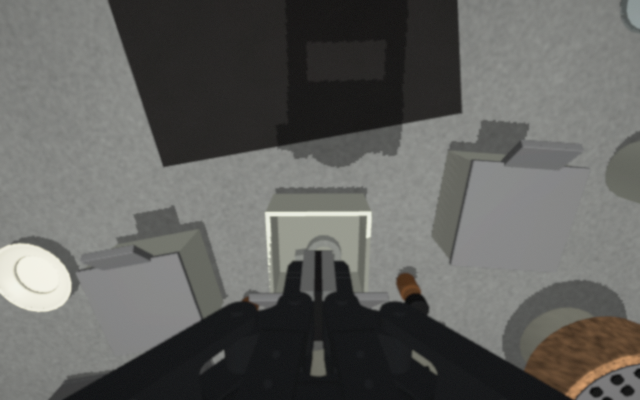

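The lid stays up and the collar's ring shows at (325,245). Lowering in front of the lid and pushing it back.

Emit:
send_rows --translation '[[0, 0, 0.91], [0, 0, 0.91], [0, 0, 0.91], [-0.7, 0, 0], [-0.7, 0, 0]]' --rotation '[[0, 0, 0], [0, 0, 0], [0, 0, 0], [0, 0, 0], [0, 0, 0]]' --grip '[0, 0, 0, 0, 0]'

```text
time: 14.0
eef_pos: [0.6302, 0.0074, 0.1285]
tcp_rot: [0.089, 0.996, 0.0, -0.001]
contact_force: [-0.3, -0.7, -0.4]
opening: -0.003
```

Emit:
send_rows --translation '[[-0.55, 0, 0], [-0.55, 0, 0], [-0.55, 0, 0], [-0.55, 0, 0], [-0.55, 0, 0]]' --rotation '[[0, 0, 0], [0, 0, 0], [0, 0, 0], [0, 0, 0], [0, 0, 0]]' --grip '[0, 0, 0, 0, 0]'

```text
time: 14.62
eef_pos: [0.7113, -0.0071, 0.1287]
tcp_rot: [0.089, 0.996, 0.0, -0.001]
contact_force: [-0.9, 0.8, -0.9]
opening: 0.004
```

Emit:
send_rows --translation '[[0, 0, 0], [0.8, 0, 0], [1, 0, 0], [1, 0, 0], [0, 0, 0]]' --rotation '[[0, 0, 0], [0, 0, 0], [0, 0, 0], [0, 0, 0], [0, 0, 0]]' --grip '[0, 0, 0, 0, 0]'

```text
time: 15.25
eef_pos: [0.6262, 0.0085, 0.1288]
tcp_rot: [0.088, 0.996, 0.0, -0.001]
contact_force: [0.3, 0.1, 0.1]
opening: 0.003
```

```bash
python3 - <<'E'
from plan import *
st();plan("M",-.048,0,.13)
c=cam("wrist");cv2.imwrite("pics/w7.png",c["image"])
c=cam("side");cv2.imwrite("pics/s7.png",np.hstack([cv2.resize(cam("wrist")["image"],(480,300)),c["image"][80:380,150:470]]))
E
```

```text
15.25 pos [0.6262 0.0085 0.1288] q [-0.15  0.28  1.78  0.    1.08 -1.54] F [0.3 0.1 0.1] open 0.003
M target [0.6196 0.0099 0.13  ] shift [ 0.23  0.01 -0.04] turn [-0.   -0.03  0.  ]
```

View pics/s7.png

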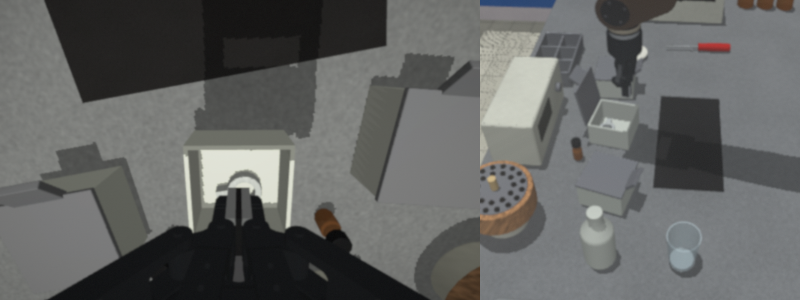

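The side view shows the middle lid upright. I'll put both fingers, partly opened, just inside the front wall ahead of the collar and draw the tub straight back with them.

```bash
python3 - <<'E'
from plan import *
plan("M",-.030,0,.07);plan("M",-.030,0,.020)
c=cam("top");im=c["image"]
X,Y,a=TUB["M"];Rz=R.from_euler("z",a,degrees=True)
print(proj(c,[Rz.apply(p)+[X,Y,0] for p in([-.05,.05,.06],[-.05,-.05,.06])]).round(1))
w=cam("wrist");q=proj(w,[Rz.apply(p)+[X,Y,0] for p in([-.05,.05,.06],[-.05,-.05,.06])]);print(q.round(1))
g=cv2.cvtColor(w["image"],6); m=(q[0]+q[1])/2
for col in (int(m[0])-30,int(m[0])+30): print(col, [(r,int(g[r,col])) for r in range(int(m[1])-14,int(m[1])+15,1)])
E
```

```text
M target [0.6373 0.0067 0.07  ] shift [-0.27  0.02  1.99] turn [-0.    0.02 -0.  ]
M target [0.6373 0.0067 0.02  ] shift [-0.27  0.02  3.66] turn [-0.    0.02 -0.  ]
[[308.4 183.9]
 [348.2 189.8]]
[[391.4 199.6]
 [242.1 199.6]]
286 [(185, 107), (186, 108), (187, 108), (188, 107), (189, 107), (190, 107), (191, 108), (192, 114), (193, 124), (194, 134), (195, 140), (196, 140), (197, 145), (198, 170), (199, 206), (200, 221), (201, 224), (202, 224), (203, 224), (204, 224), (205, 224), (206, 224), (207, 224), (208, 224), (209, 224), (210, 224), (211, 224), (212, 224), (213, 224)]
346 [(185, 108), (186, 107), (187, 107), (188, 106), (189, 107), (190, 108), (191, 109), (192, 117), (193, 132), (194, 139), (195, 141), (196, 141), (197, 150), (198, 177), (199, 209), (200, 222), (201, 223), (202, 224), (203, 223), (204, 224), (205, 223), (206, 224), (207, 224), (208, 223), (209, 224), (210, 223), (211, 223), (212, 224), (213, 224)]
```

Emit:
send_rows --translation '[[-0.14, 0.02, 0.66], [0, 0, 0], [0, 0, 1], [0, 0, 1], [0, 0, 0.8]]' --rotation '[[0, 0, 0], [0, 0, 0], [0, 0, 0], [0, 0, 0], [0, 0, 0]]' --grip '[40, 40, 40, 40, 40]'

```text
time: 16.12
eef_pos: [0.6317, 0.0078, 0.0236]
tcp_rot: [0.089, 0.996, 0.0, -0.001]
contact_force: [-0.6, -0.4, 0.6]
opening: 0.472
```

Emit:
send_rows --translation '[[0, 0, 0.15], [0, 0, 0], [0.15, 0, 0], [0.3, 0, 0], [0.4, 0, 0]]' --rotation '[[0, 0, 0], [0, 0, 0], [0, 0, 0], [0, 0, 0], [0, 0, 0]]' --grip '[40, 40, 40, 40, 40]'

```text
time: 16.75
eef_pos: [0.6086, 0.012, 0.0227]
tcp_rot: [0.089, 0.996, -0.0, 0.003]
contact_force: [3.8, -1.0, 2.2]
opening: 0.472
```

```bash
python3 - <<'E'
from plan import *
st()
w=cam("wrist");cv2.imwrite("pics/w8.png",w["image"])
E
```

```text
16.75 pos [0.6086 0.012  0.0227] q [-0.15  0.39  1.87 -0.    0.88 -1.54] F [ 3.8 -1.   2.2] open 0.472
```

View pics/w8.png

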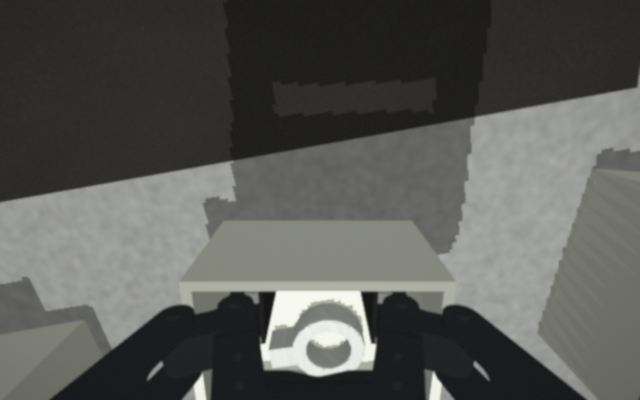

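Collar ring, bore and ear are visible at (325,345) between the fingers, and the tub is following with a drag of about 4 N. Going on.

Emit:
send_rows --translation '[[0.5, 0, 0], [0.5, 0, 0], [0.5, 0, 0], [0.5, 0, 0], [0.5, 0, 0]]' --rotation '[[0, 0, 0], [0, 0, 0], [0, 0, 0], [0, 0, 0], [0, 0, 0]]' --grip '[40, 40, 40, 40, 40]'

```text
time: 17.42
eef_pos: [0.5339, 0.0255, 0.0221]
tcp_rot: [0.089, 0.996, -0.0, 0.002]
contact_force: [5.0, -1.3, 4.1]
opening: 0.473
```

Emit:
send_rows --translation '[[0.5, 0, 0], [0.5, 0, 0], [0.5, 0, 0], [0.5, 0, 0], [0.4, 0, 0]]' --rotation '[[0, 0, 0], [0, 0, 0], [0, 0, 0], [0, 0, 0], [0, 0, 0]]' --grip '[40, 40, 40, 40, 40]'

```text
time: 18.05
eef_pos: [0.4623, 0.0383, 0.0215]
tcp_rot: [0.089, 0.996, -0.0, 0.001]
contact_force: [5.7, -0.0, 4.5]
opening: 0.465
```

```bash
python3 - <<'E'
from plan import *
st()
E
```

```text
18.05 pos [0.4623 0.0383 0.0215] q [-0.14  0.12  2.21 -0.    0.81 -1.53] F [ 5.7 -0.   4.5] open 0.465
```

Emit:
send_rows --translation '[[0.35, 0, 0], [0.25, 0, 0], [0, 0, 0], [0, 0, 0], [-0.2, 0, 0]]' --rotation '[[0, 0, 0], [0, 0, 0], [0, 0, 0], [0, 0, 0], [0, 0, 0]]' --grip '[40, 40, 40, 40, 40]'

```text
time: 18.68
eef_pos: [0.4486, 0.0407, 0.0196]
tcp_rot: [0.089, 0.996, 0.0, -0.003]
contact_force: [0.2, -0.2, 0.2]
opening: 0.469
```

Emit:
send_rows --translation '[[0, 0, 0], [0, 0, -0.4], [0, 0, -1], [0, 0, -1], [0, 0, -1]]' --rotation '[[0, 0, 0], [0, 0, 0], [0, 0, 0], [0, 0, 0], [0, 0, 0]]' --grip '[40, 40, 40, 40, 40]'

```text
time: 19.3
eef_pos: [0.4504, 0.0404, 0.1245]
tcp_rot: [0.089, 0.996, 0.0, -0.0]
contact_force: [-0.0, 0.0, -0.2]
opening: 0.465
```

Emit:
send_rows --translation '[[0, 0, -1], [0, 0, -1], [0, 0, -1], [0, 0, -1], [0, 0, 0]]' --rotation '[[0, 0, 0], [0, 0, 0], [0, 0, 0], [0, 0, 0], [0, 0, 0]]' --grip '[40, 40, 40, 40, 40]'

```text
time: 19.92
eef_pos: [0.452, 0.0402, 0.2464]
tcp_rot: [0.089, 0.996, -0.0, 0.003]
contact_force: [0.5, -0.3, 0.3]
opening: 0.468
```

Emit:
send_rows --translation '[[0, 1, 0], [0, 1, 0], [0, 1, 0], [0, 1, 0], [0, 1, 0]]' --rotation '[[0, 0, 0], [0, 0, 0], [0, 0, 0], [0, 0, 0], [0, 0, 0]]' --grip '[40, 40, 40, 40, 40]'

```text
time: 20.55
eef_pos: [0.4763, 0.1888, 0.2414]
tcp_rot: [0.089, 0.996, -0.0, -0.001]
contact_force: [0.7, -0.4, 1.0]
opening: 0.465
```

Emit:
send_rows --translation '[[0, 1, 0], [0, 1, 0], [0, 1, 0], [0, 1, 0], [0, 0, 0]]' --rotation '[[0, 0, 0], [0, 0, 0], [0, 0, 0], [0, 0, 0], [0, 0, 0]]' --grip '[40, 40, 40, 40, 40]'

```text
time: 21.18
eef_pos: [0.4975, 0.3071, 0.2412]
tcp_rot: [0.087, 0.996, -0.001, -0.001]
contact_force: [-0.3, -0.6, -0.1]
opening: 0.466
```

```bash
python3 - <<'E'
from lids import *
from plan import st
st()
c=cam("top");im=c["image"]
for q in lids(c)[1]:print(q)
cv2.imwrite("pics/t9.png",cv2.resize(np.hstack([im[110:300,220:430],cam("side")["image"][90:280,230:420]]),None,fx=2,fy=2,interpolation=2))
E
```

```text
21.18 pos [0.4975 0.3071 0.2412] q [ 0.38  0.08  1.79  0.    1.27 -1.02] F [-0.3 -0.6 -0.1] open 0.466
(array([0.65361591, 0.19099129]), array([103.26960754, 101.99607086]), -14.006591796875, 150)
(array([ 0.68404211, -0.18210258]), array([100.17935181, 101.43467712]), 0.30931952595710754, 153)
```

View pics/t9.png

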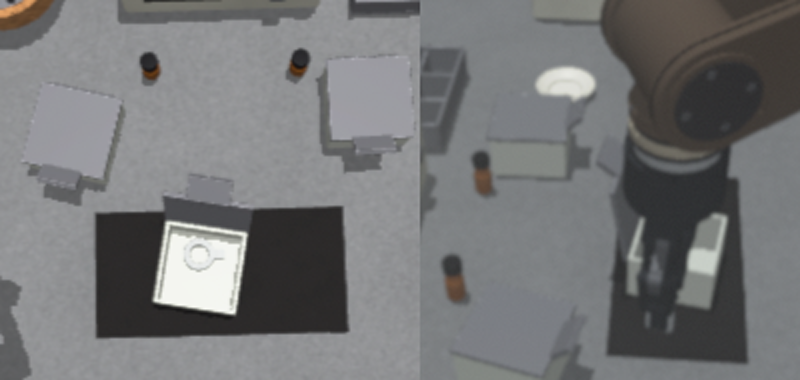

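The middle tub is on the mat, collar inside at (200,255), lid standing open, the others shut and the vials in place. Measuring the rim corners against the mat.

```bash
python3 - <<'E'
from lids import *
c=cam("top");im=c["image"]
m=((im.min(2)>175)).astype(np.uint8);m[:215]=0;m[275:]=0;m[:,:285]=0;m[:,355:]=0
m=cv2.morphologyEx(m,3,np.ones((3,3)))
k=max(cv2.findContours(m,0,2)[0],key=cv2.contourArea)
P=ray(c,k.reshape(-1,2),.06)[:,:2];r=cv2.minAreaRect(P.astype(np.float32)*1000);print(r);print(cv2.boxPoints(r).round(0))
print(ray(c,[(296.5,261),(336.5,267.5),(343.5,226)],.06).round(3))
E
```

```text
((478.69329833984375, 34.46141815185547), (99.68228149414062, 99.79012298583984), 79.83414459228516)
[[421.  -6.]
 [519. -23.]
 [537.  75.]
 [438.  92.]]
[[ 0.437  0.092  0.06 ]
 [ 0.419 -0.004  0.06 ]
 [ 0.519 -0.024  0.06 ]]
```

```bash
python3 -c "
from plant import ticket
print(ticket.sign_off())"
```

```text
the job is handed in; nothing more can be done
None
```

The middle tub, which holds the clamp collar, now stands wholly on the black mat. Its lid is well open and the collar is lying inside. I handed the job in at about 21 s, and no verdict was reported.

- **Search:** I opened the left tub first. It held the plain disc, so I shut it again. The middle tub held the collar, so I never opened the right one.
- **Moving it:** I pushed the middle lid upright, hooked two fingers inside the front wall and drew the tub straight towards the robot. The force shown after each move stayed below about 8 N.

**Last checks:**
- **Tub on the mat:** the rim measures 100 x 100 mm, and it spans x 0.421–0.537 and y -0.023–0.092. The mat spans x 0.396–0.555 and y -0.148–0.17, so the smallest margin is about 18 mm.
- **Other tubs:** both are shut and within about 1 mm of where they started.
- **Bystanders:** both vials looked to be in place in the last picture. I took no fresh measurement of the vials or of the other bystanders.
- **Disagreement:** after the lid was opened, the wrist camera put the middle tub about 4 mm nearer the robot than the top camera had. I allowed for that when inserting the fingers.

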